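# Set the covered pan simmering on the portable hob

### The job

Set the covered pan simmering on the portable hob: press the red power key in until it stays in, then press the yellow simmer key and let it come up again, then press the green start key and let it come up. Press each one lightly with the fingertips, leave the orange and blue keys alone, and do not shift the hob or the pan or disturb anything else on the counter.

Things in the scene. Friction and masses are not known exactly. Their poses are not given: they have to be found in the camera images.
- hob: white portable induction hob, 360 deep (x) by 300 wide (y) by 62 mm high, 3.2 kg, loose on rubber feet. Origin: centre of underside; x from its front edge (near the robot) to its back, y to its left, z up. The front 94 mm of its flat top is a metal strip with a row of five keys 52 mm apart, at hob x = -0.148, left to right: red, orange, yellow, blue, green; behind it black glass with the pan.
- power_top (a point): top centre of the red power key, a round cap 22 mm across with a white ring-and-stroke sign, 11 mm above the control strip when up; in the row of keys 32 mm behind the hob's front edge, at the left end (hob y = +0.104). Axes as the hob's.
- power (a joint): travel of the red power key under its soft rubber cap, m: 0 up (off), 0.005 fully in. It latches: it stays as far in as it was pressed, on from 3.5 mm. Pressed, the cap first gives 1.5 mm, at 3 N the key yields its 5 mm, then the cap gives 2 mm more (5 N at 7.5 mm below the start, 7 N at 8.5 mm, then firm). Let go when in, the cap top stands 6 mm above the strip.
- boil_top (a point): top centre of the orange boil key, a square cap 20 by 22 mm with a sign of black rings, 9 mm above the control strip when up; in the row of keys 32 mm behind the hob's front edge, second from the left (hob y = +0.052). Axes as the hob's.
- boil (a joint): travel of the orange boil key, m: 0 up, 0.007 fully down; springs back.
- simmer_top (a point): top centre of the yellow simmer key, a square cap 20 by 22 mm with three black wavy lines, 9 mm above the control strip when up; in the row of keys 32 mm behind the hob's front edge, in the middle of the row (hob y = 0). Axes as the hob's.
- simmer (a joint): travel of the yellow simmer key, m: 0 up, 0.007 fully down. A spring key: 0.9 N starts it, 5 N presses it about 3 mm, 10.6 N to its firm stop; it comes up when let go. It registers once it has been down more than 2 mm (3.6 N) for about 0.1 s; there is no need to reach the stop.
- warm_top (a point): top centre of the blue keep-warm key, a square cap 20 by 22 mm with a white sign, 9 mm above the control strip when up; in the row of keys 32 mm behind the hob's front edge, second from the right (hob y = -0.052). Axes as the hob's.
- warm (a joint): travel of the blue keep-warm key, m: 0 up, 0.007 fully down; springs back.
- start_top (a point): top centre of the green start key, a round cap 22 mm across with a white triangle, 9 mm above the control strip when up; in the row of keys 32 mm behind the hob's front edge, at the right end (hob y = -0.104). Axes as the hob's.
- start (a joint): travel of the green start key, m: 0 up, 0.007 fully down; same spring and registering as the simmer key.
- pan: low steel saute pan with its lid on, 186 mm across, 88 mm high to the top of its black lid knob, 0.95 kg, on the hob glass about 195 mm behind the row of keys. Its black handle reaches 225 mm from its centre along its x, roughly to the right of the hob, 40 to 65 mm above the glass. Origin: centre of underside.
- spice_jar: bystander: amber spice jar with black cap, 44 mm across, 84 mm high, beside the left end of the hob's front. Origin: centre of underside.
- pepper_mill: bystander: dark wooden pepper mill, 52 mm across, 104 mm high, beside the right end of the hob's front. Origin: centre of underside.
- tin_can: bystander: red-labelled food tin, 74 mm across, 110 mm high, left of the hob. Origin: centre of underside.
- storage_jar: bystander: glass jar with steel lid, 90 mm across, 123 mm high, left of the hob. Origin: centre of underside.
- carton: bystander: yellow and red carton, 35 by 75 by 115 mm high, left of the hob. Origin: centre of underside.
- mug: bystander: blue mug, 80 mm across, 90 mm high, to the right. Origin: centre of underside.
- spoon: bystander: wooden spoon, 260 mm long, lying to the right of the hob. Origin: under its middle.

How it is judged:
On the way, in this order (a step that is already met when the one before it is completed fails the run):
1. the red power key is pressed in and stays in, the spring keys still up (value of joint power above 0.0035 m and value of joint each of simmer, start, boil, warm below 0.001 m), for 0.1 s.
2. then the yellow simmer key is pressed down by the fingertips, with the power on (value of joint power above 0.0035 m and value of joint simmer above 0.002 m and contact force between the fingers and hob above 0.5 N and value of joint each of start, boil, warm below 0.001 m), for 0.1 s.
3. the simmer key comes up again (all of step 1), for 0.1 s.
4. then the green start key is pressed down by the fingertips, with the power on (value of joint power above 0.0035 m and value of joint start above 0.002 m and contact force between the fingers and hob above 0.5 N and value of joint each of simmer, boil, warm below 0.001 m), for 0.1 s.
At the end, for the whole second after the job is handed in: The power key is in (more than 3.5 mm of its 5 mm), the four spring keys are all up (within 1 mm), the hob stands within 12 mm and the pan within 15 mm of where they were, both at rest, and every other thing on the counter is within 20 mm of its place (all of step 3 and distance of hob from where it was at the start of the episode below 0.012 m and z of pan in the frame of hob below 0.066 m and distance of pan from where it was at the start of the episode below 0.015 m and linear speed of each of hob, pan below 0.01 m/s and distance of each of spice_jar, pepper_mill, tin_can, storage_jar, carton, mug, spoon from where it was at the start of the episode below 0.02 m); the robot touches nothing.
It fails at once if a wrong key is pressed: the orange or blue key at any time (more than 1.5 mm), or the yellow or green key (more than 2 mm) before the power key is in (value of joint any of boil, warm above 0.0015 m or (value of joint power below 0.002 m and value of joint any of simmer, start above 0.002 m)).
It fails at once if the hob is pressed harder than 25 N (contact force between any of the fingers, the arm and hob above 25 N).
It fails at once if the hob is shifted more than 12 mm, lifted 4 mm or tipped (distance of hob from where it was at the start of the episode above 0.012 m or height (world z) of hob above 0.004 m or angle between hob's own z axis and vertical above 0.05 rad).
It fails at once if the pan is shifted more than 15 mm, lifted 4 mm off the glass or tipped (distance of pan from where it was at the start of the episode above 0.015 m or z of pan in the frame of hob above 0.066 m or angle between pan's own z axis and vertical above 0.1 rad).
It fails at once if a bystander is moved more than 20 mm or lifted (distance of any of spice_jar, pepper_mill, tin_can, storage_jar, carton, mug, spoon from where it was at the start of the episode above 0.02 m).
It also fails if it takes over 38 s, if anything falls off the work surface, if the arm or the gripper's body presses on something with over 40 N, if the wrist force passes 120 N, or if a joint passes its speed limit or range.

### The arm

A 6-joint arm with a two-finger parallel gripper is mounted at the origin on the work surface. World frame = base frame: x ahead of the robot, y to its left, z up, the work surface at z = 0. Lengths are in m, angles in rad, forces in N, time in s.
With the tool pointing down it reaches from about 0.325 to 1 m from the base axis. Payload 5.1 kg.
Tool frame: the origin (TCP) lies where the fingers leave the gripper's body, on its centre line; the fingertips stand 73 mm ahead of it and the grasp point (between the pads) lies 54 mm ahead of it; z points along the fingers, y is the line along which they close (so a half turn about z gives the same grasp; the last joint's range is limited). The gripper opens to 85 mm and grips with 20 to 120 N. Pads are 22 mm wide; open, the fingers measure 114 mm over their backs; the gripper's body (76 mm by 85 mm) begins 54 mm behind the grasp point. The pads swing forward as they close: fully open they stand 13 mm farther back than shut.
Start: joints at [-1.26, 0.124, 1.65, -0, 1.367, -0.083], TCP at [0.249, -0.6, 0.304] pointing down, gripper open.
Joint ranges: [-2.61, 2.61], [-1.02, 2.33], [0.03, 2.71], [-1.35, 4.49], [0.32, 2.68], [-2.91, 2.91]. Speed limits (rad/s): [2.57, 2.57, 3.14, 3.14, 3.14, 3.14].

### API

Orientations are given as a 3x3 rotation matrix whose columns are the frame's x, y, z axes.
In Python, from cell import * gives the robot as it stands.
- The arm moves only by the tool drive_tool, never from a script. Its argument "plan" is text: rows parted by semicolons, each of 7 numbers parted by spaces: the closure, from 0 (fully open) to 1 (shut), then the shift along the world's x, y, z in cm, then the turn, a rotation vector about the world's x, y, z in rad. A call has 1 to 8 rows; each row shifts and turns the commanded pose from where the row before left it; what a row does not reach is not made up. A row lasts 1/8 s, in which the tool goes at most 62.5 mm and 10.7 degrees, less where a joint would pass 70% of its speed; a pose out of reach is approached as far as the arm can. A call is refused whole if a number of a shift passes 6.25 or a number of a turn 0.188, either way. A call with a gripper value outside its range is refused whole. The fingers move at their own pace and stop on an object; "newtons" is the grip in N (left out, the last holds). Time passes only in rows, so rows that do not move let the fingers close. It gives the time, the measured TCP pose, the force, the opening and the grip force at its end, in the units of the state.
- read_state(): the state, without advancing time (a new reading comes with each control period).
- camera(name): name is "scene" or "top" or "wrist"; returns (picture, depth): 384x512x3 uint8, red, green, blue; 384x512 float32, m along the optical axis (not along the pixel's ray), 0 where there is no reading.
- camera_model(name): a dict with "K" (3x3 intrinsics, pixels), "world_to_cam" (4x4, takes a point from world to camera coordinates). Camera axes: x right, y down, z forward; pixel columns grow to the right and rows downward; lengths in m; the calibration is good to about 2 mm. A picture is of the moment at which its call begins: read the wrist's pose just before it. camera_model takes no time and is no camera call; for the wrist camera it gives the pose at the moment of the call.
- finish_job(): hands the job in; it is judged then, once.
Trained networks look in the newest picture that a camera, given by its name, has taken for a name from the list of things; names that differ only in an ending like _2 or _b are one class to them, and where a whole thing is asked for, a point or a joint stands for the part that bears it (a point fixed in the world has none). Each returns a list of dicts, best first, with "p" (0 to 1); they miss things now and then, are a little off and sometimes report something else, mostly with a low value. They report only what shows in the picture. A call takes as long as a camera call.
- recognise(camera, target): "point" ([x, y, z] in m, in world coordinates, good to about 4 mm: the middle of the surface that is visible of it).
The state is a dict: "t": time; "joint_positions": joint angles; "joint_velocities": joint speeds; "effort": joint torques, N m; "position": TCP position; "tcp_rot": TCP orientation; "force": force on the tool from outside, world axes, zero at the start; "ft_torque": the same for the moment, N m; "gripper_width": finger opening in m; "grip_force": force on a finger pad.
Only numpy, scipy, OpenCV 4.12 (cv2) and the standard library are available. Lean on these libraries where they do the work, as an engineer would, in place of code of your own. Each camera call takes 0.05 s, during which the arm holds its last target. There are 200 camera calls.

## Working session

There is one attempt and no reset: what is moved stays moved. The work goes in short steps, Python scripts to look and compute and a tool call to move; the robot and the scene stay as the last step left them, time stands still between calls to the robot, and variables do not carry over. Pictures are saved under pics/ and viewed, at most 10 in all, crops included, and the job is handed in when it is done.

Besides the shell and the picture viewer there is one more tool, called after "Emit:" by a JSON object that holds its "name" and its "arguments". drive_tool: Moves the arm, as the interface text tells. Its arguments: {"type":"object","properties":{"plan":{"type":"string"},"newtons":{"type":"number"}},"required":["plan"]}

```bash
mkdir -p pics
cat > h.py <<'E'
from cell import *
import numpy as np, cv2
def save(n,f):
    p,d=camera(n); cv2.imwrite('pics/'+f,p[:,:,::-1]); return p,d
E
python3 - <<'E'
from h import *
for c in("top","scene"):
    p,d=save(c,c+"1.png")
    for n in["power_top","boil_top","simmer_top","warm_top","start_top","hob","pan","spice_jar","pepper_mill"]:
        print(c,n,[(np.round(r["point"],4).tolist(),round(r["p"],2)) for r in recognise(c,n)[:2]])
s=read_state();print(s["t"],s["position"],s["tcp_rot"],s["force"])
E
```

```text
top power_top []
top boil_top [([0.5471, 0.1106, 0.0722], 0.57), ([0.6683, 0.3916, 0.1268], 0.17)]
top simmer_top [([0.5387, 0.0551, 0.075], 0.62)]
top warm_top [([0.5228, 0.0037, 0.0678], 0.52)]
top start_top []
top hob [([0.6311, 0.0536, 0.0633], 0.63), ([0.7324, 0.0117, 0.124], 0.51)]
top pan [([0.7348, 0.0085, 0.124], 0.89)]
top spice_jar [([0.6302, 0.2451, 0.0865], 0.75)]
top pepper_mill [([0.5266, -0.1653, 0.0918], 0.56)]
scene power_top []
scene boil_top []
scene simmer_top [([0.544, 0.0535, 0.0715], 0.43)]
scene warm_top [([0.5307, 0.0033, 0.0713], 0.41)]
scene start_top [([0.7509, 0.0087, 0.1249], 0.29), ([0.4195, 0.4253, 0.083], 0.19)]
scene hob [([0.7358, 0.0241, 0.0635], 0.86)]
scene pan [([0.7547, 0.004, 0.1217], 0.64)]
scene spice_jar [([0.6438, 0.2404, 0.0651], 0.61)]
scene pepper_mill [([0.697, 0.3883, 0.1127], 0.56), ([0.5449, -0.1794, 0.0712], 0.53)]
1.0 [ 0.24939091 -0.60025351  0.30393555] [[ 9.23455550e-01  3.83705416e-01  2.40321611e-05]
 [ 3.83705417e-01 -9.23455550e-01 -2.81965048e-05]
 [ 1.13734809e-05  3.52594892e-05 -9.99999999e-01]] [-0.39552384 -0.46283313  0.53595699]
```

View top.

View pics/top1.png

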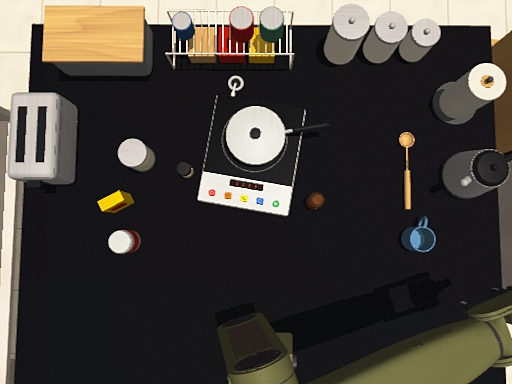

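View pics/scene1.png

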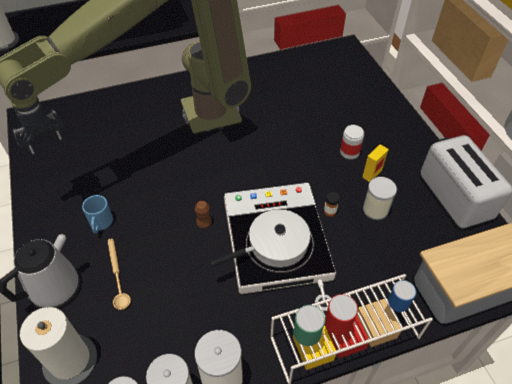

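```bash
cat >> h.py <<'E'
H={'red':(.104,.073),'orange':(.052,.071),'yellow':(0,.071),'blue':(-.052,.071),'green':(-.104,.071)}
HUE={'red':[(0,6),(172,180)],'orange':[(8,17)],'yellow':[(21,34)],'blue':[(100,125)],'green':[(55,90)]}
def ray(cam,uv,z,M=None):
    M=M or camera_model(cam);T=np.linalg.inv(M["world_to_cam"])
    d=T[:3,:3]@np.linalg.solve(M["K"],[uv[0],uv[1],1]);o=T[:3,3]
    return o+d*(z-o[2])/d[2]
def keys(cam,img,roi,M=None,mn=5):
    x0,x1,y0,y1=roi;hsv=cv2.cvtColor(img[y0:y1,x0:x1],cv2.COLOR_BGR2HSV);out={}
    for k,rs in HUE.items():
        m=np.zeros(hsv.shape[:2],np.uint8)
        for a,b in rs:m|=cv2.inRange(hsv,(a,110,80),(b,255,255))
        n,l,st,c=cv2.connectedComponentsWithStats(m)
        if n<2: continue
        i=1+np.argmax(st[1:,4])
        if st[i,4]<mn: continue
        uv=c[i]+[x0,y0];out[k]=(uv,st[i,4],ray(cam,uv,H[k][1]-.002,M))
    return out
def fit(o):
    # yaw and key-row centre (yellow) in world
    ks=list(o);a=np.array([H[k][0] for k in ks]);P=np.array([o[k][2][:2] for k in ks])
    A=np.c_[a,np.ones(len(a))];s=np.linalg.lstsq(A,P,rcond=None)[0]
    print("centre",s[1],"ydir",s[0],"len",np.hypot(*s[0]),"yaw",np.arctan2(-s[0][0],s[0][1]),"res mm",((P-A@s)*1e3).round(1).tolist())
    return s
E
python3 - <<'E'
from h import *
for c,roi in(("top",(200,290,184,212)),("scene",(222,310,184,206))):
    o=keys(c,cv2.imread(f'pics/{c}1.png'),roi)
    for k in o:print(c,k,o[k][0].round(1),o[k][1],o[k][2].round(4))
    fit(o)
M=camera_model("wrist");print(M["K"],np.linalg.inv(M["world_to_cam"]))
E
```

```text
top red [211.7 192.2] 32 [0.5546 0.1579 0.071 ]
top orange [227.6 195. ] 41 [0.5462 0.1068 0.069 ]
top yellow [243.6 197.8] 41 [0.5374 0.0554 0.069 ]
top blue [259.5 200.7] 32 [0.5284 0.0045 0.069 ]
top green [275.4 203.6] 23 [ 0.5193 -0.0465  0.069 ]
centre [0.53718248 0.05561632] ydir [0.16993513 0.98265244] len 0.9972380736288866 yaw -0.1712414547932196 res mm [[-0.2, 0.1], [0.2, 0.1], [0.2, -0.2], [0.1, -0.0], [-0.2, 0.1]]
scene red [298.4 189.2] 23 [0.5564 0.1553 0.071 ]
scene orange [283.3 191.9] 30 [0.5489 0.1032 0.069 ]
scene yellow [268.2 193.7] 32 [0.5396 0.0522 0.069 ]
scene blue [253.  195.9] 20 [0.5317 0.0007 0.069 ]
scene green [237.7 198.1] 11 [ 0.5237 -0.051   0.069 ]
centre [0.54006681 0.05207181] ydir [0.15890903 0.9907067 ] len 1.0033702429756741 yaw -0.15904493195505293 res mm [[-0.2, 0.2], [0.5, -0.4], [-0.4, 0.1], [-0.1, 0.1], [0.1, -0.1]]
[[278.15988561   0.         252.3388502 ]
 [  0.         278.15988561 192.47613059]
 [  0.           0.           1.        ]] [[ 3.82256974e-01 -8.76037898e-01 -2.94002054e-01  3.25021503e-01]
 [-9.24055714e-01 -3.62117050e-01 -1.22442961e-01 -5.69211953e-01]
 [ 8.01517753e-04  3.18478954e-01 -9.47929593e-01  3.73273432e-01]
 [ 0.00000000e+00  0.00000000e+00  0.00000000e+00  1.00000000e+00]]
```

Emit:
{"name": "drive_tool", "arguments": {"plan": "1 2.2 5.6 0 0 0 -0.08;1 2.2 5.6 0 0 0 -0.08;1 2.2 5.6 0 0 0 -0.08;1 2.2 5.6 0 0 0 -0.08;1 2.2 5.6 0 0 0 -0.08;1 2.2 5.6 0 0 0 -0.08;1 2.2 5.6 0 0 0 -0.08;1 2.2 5.6 0 0 0 0", "newtons": 20}}

```text
t: 2.0
position: [0.4257, -0.1504, 0.3044]
tcp_rot: [[0.986, -0.166, 0.001], [-0.166, -0.986, -0.001], [0.001, 0.0, -1.0]]
force: [0.9, -0.4, 0.7]
gripper_width: 0.0003
grip_force: 0.0
```

Emit:
{"name": "drive_tool", "arguments": {"plan": "1 2.3 5.1 0 0 0 0;1 2.3 5.1 0 0 0 0;1 2.3 5.1 0 0 0 0;1 2.3 5.1 0 0 0 0;1 2.2 0.2 0 0 0 0;1 0 0 0 0 0 0;1 0 0 0 0 0 0"}}

```text
t: 2.88
position: [0.5389, 0.0534, 0.3038]
tcp_rot: [[0.986, -0.166, -0.001], [-0.166, -0.986, -0.0], [-0.001, 0.0, -1.0]]
force: [-0.8, 0.4, -0.8]
gripper_width: -0.0001
grip_force: 0.0
```

Run:
```python
from h import *
s=read_state();M=camera_model("wrist");p,d=save("wrist","w1.png")
print(s["t"],s["position"],s["tcp_rot"],s["force"],s["gripper_width"],s["joint_positions"])
np.savez("w1.npz",K=M["K"],W=M["world_to_cam"])
o=keys("wrist",cv2.imread('pics/w1.png'),(0,512,0,384),M)
for k in o:print(k,o[k][0].round(1),o[k][1],o[k][2].round(4))
fit(o)
```

```text
2.875 [0.53890334 0.05338284 0.30375314] [[ 9.86121999e-01 -1.66020729e-01 -7.22116350e-04]
 [-1.66020813e-01 -9.86122247e-01 -5.77017037e-05]
 [-7.02515319e-04  1.76787263e-04 -9.99999738e-01]] [-0.79115463  0.43872394 -0.77433924] -5.686088339500345e-05 [-3.81145422e-04 -1.16820580e-01  1.89184667e+00 -5.91985713e-05
  1.36728866e+00  1.73722025e+00]
red [ 20.2 296.6] 1514 [0.4287 0.38   0.071 ]
orange [480.7 151.1] 902 [ 0.5241 -0.1992  0.069 ]
yellow [251.  175.9] 324 [0.5386 0.0545 0.069 ]
blue [296.7 175.7] 229 [0.5302 0.0035 0.069 ]
green [343.  176.4] 149 [ 0.5206 -0.0481  0.069 ]
centre [0.50845235 0.03814362] ydir [-0.36525762  1.25667551] len 1.3086811902779627 yaw 0.2828604798201779 res mm [[-41.8, 211.1], [34.6, -302.6], [30.2, 16.3], [2.8, 30.7], [-25.8, 44.5]]
```

View pics/w1.png

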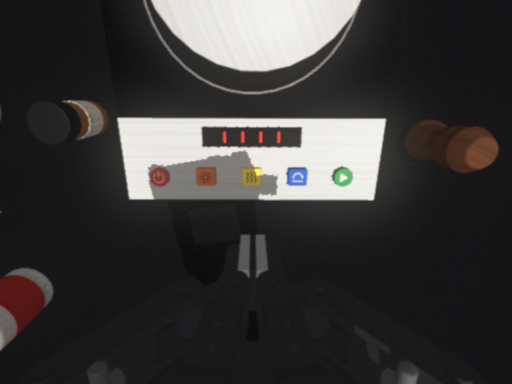

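Emit:
{"name": "drive_tool", "arguments": {"plan": "1 0.85 5.2 0 0 0 0;1 0.85 5.15 0 0 0 0;1 0 0 -4.5 0 0 0;1 0 0 -4.5 0 0 0;1 0 0 -3 0 0 0;1 0 0 -1.5 0 0 0;1 0 0 0 0 0 0;1 0 0 0 0 0 0"}}

```text
t: 3.92
position: [0.5573, 0.1572, 0.1708]
tcp_rot: [[0.986, -0.166, 0.003], [-0.166, -0.986, 0.001], [0.003, -0.001, -1.0]]
force: [-0.3, -0.5, -0.7]
gripper_width: -0.0001
grip_force: 0.0
```

Run:
```python
from h import *
M=camera_model("wrist");s=read_state();p,d=save("wrist","w2.png")
print(s["t"],s["position"],s["force"])
hsv=cv2.imread('pics/w2.png')
o=keys("wrist",hsv,(120,420,60,300),M)
for k in o:print(k,o[k][0].round(1),o[k][1],o[k][2].round(4))
```

```text
3.925 [0.55733324 0.157182   0.17084027] [-0.25607859 -0.4622086  -0.72855739]
red [252.8 225.8] 449 [0.5592 0.1562 0.071 ]
orange [328.1 228.3] 955 [0.548  0.1063 0.069 ]
yellow [402.6 228.4] 977 [0.5394 0.0565 0.069 ]
```

View pics/w2.png

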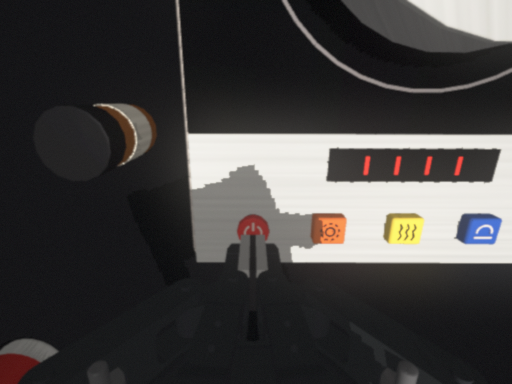

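Emit:
{"name": "drive_tool", "arguments": {"plan": "1 -0.1 0 -0.8 0 0 0;1 0 0 -0.8 0 0 0;1 0 0 -0.2 0 0 0;1 0 0 -0.2 0 0 0;1 0 0 0 0 0 0;1 0 0 0 0 0 0"}}

```text
t: 4.72
position: [0.5555, 0.1573, 0.1491]
tcp_rot: [[0.986, -0.165, 0.0], [-0.165, -0.986, 0.0], [0.0, -0.0, -1.0]]
force: [0.5, -0.2, -0.5]
gripper_width: 0.0001
grip_force: 0.0
```

Emit:
{"name": "drive_tool", "arguments": {"plan": "1 0 0 -0.2 0 0 0;1 0 0 -0.2 0 0 0;1 0 0 -0.1 0 0 0;1 0 0 0 0 0 0;1 0 0 0 0 0 0"}}

```text
t: 5.35
position: [0.5555, 0.1573, 0.1442]
tcp_rot: [[0.986, -0.165, 0.0], [-0.165, -0.986, 0.0], [0.0, -0.0, -1.0]]
force: [-0.6, 1.0, 3.0]
gripper_width: 0.0004
grip_force: 1.3
```

Emit:
{"name": "drive_tool", "arguments": {"plan": "1 0 0 -0.1 0 0 0;1 0 0 -0.1 0 0 0;1 0 0 -0.1 0 0 0;1 0 0 0 0 0 0;1 0 0 0 0 0 0"}}

```text
t: 5.98
position: [0.5555, 0.1573, 0.1409]
tcp_rot: [[0.986, -0.165, 0.0], [-0.165, -0.986, 0.0], [0.0, -0.0, -1.0]]
force: [-0.9, -0.4, 2.0]
gripper_width: -0.0001
grip_force: 1.2
```

Emit:
{"name": "drive_tool", "arguments": {"plan": "1 0 0 -0.1 0 0 0;1 0 0 -0.1 0 0 0;1 0 0 0 0 0 0;1 0 0 0 0 0 0"}}

```text
t: 6.48
position: [0.5555, 0.1573, 0.1391]
tcp_rot: [[0.986, -0.165, 0.0], [-0.165, -0.986, 0.0], [0.0, -0.0, -1.0]]
force: [1.4, 0.1, 3.3]
gripper_width: -0.0003
grip_force: 1.7
```

Emit:
{"name": "drive_tool", "arguments": {"plan": "1 0 0 -0.1 0 0 0;1 0 0 0 0 0 0;1 0 0 0 0 0 0"}}

```text
t: 6.85
position: [0.5555, 0.1573, 0.1383]
tcp_rot: [[0.986, -0.165, 0.0], [-0.165, -0.986, 0.0], [0.0, -0.0, -1.0]]
force: [-1.0, -0.9, 5.5]
gripper_width: 0.0001
grip_force: 2.5
```

```bash
cat >> h.py <<'E'
def meanf(n=8):
    v=[]
    for _ in range(n): camera("wrist"); s=read_state(); v.append([*s["force"],s["position"][2]])
    v=np.array(v);print(s["t"],v.mean(0).round(4),"sd",v.std(0).round(3))
E
python3 -c "
from h import *
meanf()"
```

```text
7.25 [-0.6949  0.1325  4.9718  0.1382] sd [0.764 0.565 0.53  0.   ]
```

Emit:
{"name": "drive_tool", "arguments": {"plan": "1 0 0 -0.05 0 0 0;1 0 0 0 0 0 0;1 0 0 2 0 0 0;1 0 0 2 0 0 0;1 -0.85 -5.1 0 0 0 0;1 -0.85 -5.15 0 0 0 0;1 0 0 0 0 0 0;1 0 0 0 0 0 0"}}

```text
t: 8.25
position: [0.5387, 0.0548, 0.1784]
tcp_rot: [[0.986, -0.166, 0.001], [-0.166, -0.986, 0.0], [0.001, -0.001, -1.0]]
force: [-0.2, 0.3, -0.5]
gripper_width: 0.0001
grip_force: 0.0
```

Run:
```python
from h import *
M=camera_model("wrist");p,d=save("wrist","w3.png");s=read_state()
print(s["t"],s["position"],s["force"])
o=keys("wrist",cv2.imread('pics/w3.png'),(60,480,60,300),M)
for k in o:print(k,o[k][0].round(1),o[k][1],o[k][2].round(4))
```

```text
8.3 [0.53865294 0.05528143 0.17814918] [0.34200586 0.94133671 0.2762116 ]
red [108.4 220.1] 575 [0.5579 0.1524 0.071 ]
orange [179.8 221.4] 870 [0.5479 0.1045 0.069 ]
yellow [252.4 220.8] 831 [0.5398 0.0542 0.069 ]
blue [325.8 222.1] 621 [0.5302 0.0035 0.069 ]
green [400.7 223.8] 431 [ 0.52   -0.0483  0.069 ]
```

View pics/w3.png

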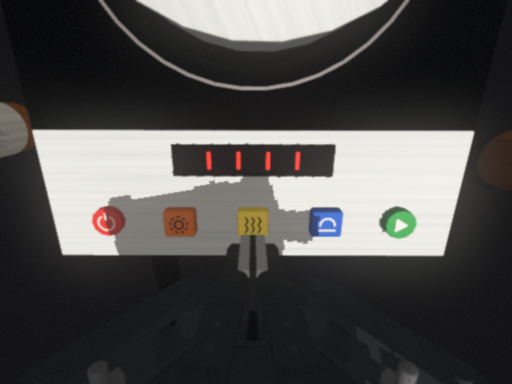

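The picture shows yellow at (253,221), centred above the closed tips. Red at (108,221) sits visibly lower.

Emit:
{"name": "drive_tool", "arguments": {"plan": "1 0 0 -1.5 0 0 0;1 0 0 -1.2 0 0 0;1 0 0 -0.3 0 0 0;1 0 0 -0.2 0 0 0;1 0 0 -0.2 0 0 0;1 0 0 -0.1 0 0 0;1 0 0 0 0 0 0;1 0 0 0 0 0 0"}}

```text
t: 9.3
position: [0.5386, 0.0548, 0.1429]
tcp_rot: [[0.986, -0.166, 0.001], [-0.166, -0.986, 0.0], [0.001, -0.0, -1.0]]
force: [0.3, 0.0, 1.9]
gripper_width: 0.0002
grip_force: 0.9
```

Emit:
{"name": "drive_tool", "arguments": {"plan": "1 0 0 -0.1 0 0 0;1 0 0 -0.1 0 0 0;1 0 0 0 0 0 0;1 0 0 0 0 0 0"}}

```text
t: 9.8
position: [0.5386, 0.0548, 0.1408]
tcp_rot: [[0.986, -0.165, 0.001], [-0.165, -0.986, 0.0], [0.001, -0.0, -1.0]]
force: [-0.3, 0.4, 5.0]
gripper_width: 0.0003
grip_force: 2.4
```

Emit:
{"name": "drive_tool", "arguments": {"plan": "1 0 0 -0.1 0 0 0;1 0 0 0 0 0 0;1 0 0 0 0 0 0;1 0 0 0 0 0 0"}}

```text
t: 10.3
position: [0.5386, 0.0548, 0.1399]
tcp_rot: [[0.986, -0.165, 0.001], [-0.165, -0.986, 0.0], [0.001, -0.0, -1.0]]
force: [-0.4, 1.0, 5.1]
gripper_width: 0.0006
grip_force: 3.0
```

Emit:
{"name": "drive_tool", "arguments": {"plan": "1 0 0 1 0 0 0;1 0 0 2.5 0 0 0;1 -0.9 -5.15 0 0 0 0;1 -0.9 -5.15 0 0 0 0;1 0 0 0 0 0 0;1 0 0 0 0 0 0"}}

```text
t: 11.05
position: [0.5201, -0.0483, 0.1741]
tcp_rot: [[0.986, -0.166, -0.001], [-0.166, -0.986, 0.0], [-0.001, -0.0, -1.0]]
force: [-0.5, 1.3, -0.5]
gripper_width: 0.0001
grip_force: 0.0
```

Run:
```python
from h import *
M=camera_model("wrist");p,d=save("wrist","w4.png");s=read_state()
print(s["t"],s["position"],s["force"])
o=keys("wrist",cv2.imread('pics/w4.png'),(20,480,60,300),M)
for k in o:print(k,o[k][0].round(1),o[k][1],o[k][2].round(4))
```

```text
11.1 [ 0.52022562 -0.04776495  0.1741547 ] [-0.01907508  0.20747049 -0.05735873]
red [ 78.7 159.6] 131 [0.5835 0.0513 0.071 ]
orange [466.2 191.1] 1562 [ 0.5203 -0.192   0.069 ]
yellow [103.  222.1] 1009 [0.5391 0.052  0.069 ]
blue [177.3 221.9] 732 [0.5307 0.0017 0.069 ]
green [258.2 229.9] 74 [ 0.5154 -0.052   0.069 ]
```

View pics/w4.png

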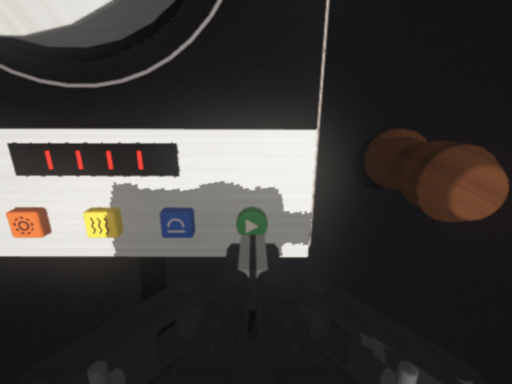

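Green is at (252,223), centred above the tips; the hob is unmoved and yellow is up.

Emit:
{"name": "drive_tool", "arguments": {"plan": "1 0 0 -1.5 0 0 0;1 0 0 -0.9 0 0 0;1 0 0 -0.2 0 0 0;1 0 0 -0.2 0 0 0;1 0 0 -0.2 0 0 0;1 0 0 -0.1 0 0 0;1 0 0 0 0 0 0;1 0 0 0 0 0 0"}}

```text
t: 12.1
position: [0.5205, -0.0483, 0.1437]
tcp_rot: [[0.986, -0.166, 0.0], [-0.166, -0.986, -0.0], [0.0, -0.0, -1.0]]
force: [0.4, 0.3, 0.1]
gripper_width: 0.0001
grip_force: 0.2
```

Emit:
{"name": "drive_tool", "arguments": {"plan": "1 0 0 -0.1 0 0 0;1 0 0 -0.1 0 0 0;1 0 0 0 0 0 0;1 0 0 0 0 0 0"}}

```text
t: 12.6
position: [0.5205, -0.0483, 0.1417]
tcp_rot: [[0.986, -0.165, 0.0], [-0.165, -0.986, -0.0], [0.0, 0.0, -1.0]]
force: [-0.7, 0.1, 2.9]
gripper_width: 0.0
grip_force: 1.7
```

Emit:
{"name": "drive_tool", "arguments": {"plan": "1 0 0 -0.1 0 0 0;1 0 0 -0.1 0 0 0;1 0 0 0 0 0 0;1 0 0 0 0 0 0;1 0 0 0 0 0 0"}}

```text
t: 13.22
position: [0.5206, -0.0483, 0.1399]
tcp_rot: [[0.986, -0.165, 0.0], [-0.165, -0.986, -0.0], [0.0, 0.0, -1.0]]
force: [-1.7, -0.8, 6.2]
gripper_width: -0.0
grip_force: 3.0
```

Emit:
{"name": "drive_tool", "arguments": {"plan": "1 0 0 1 0 0 0;1 0 0 3 0 0 0;1 0 0 4 0 0 0;1 0 0 4 0 0 0;1 0 0 0 0 0 0;1 0 0 0 0 0 0;1 0 0 0 0 0 0"}}

```text
t: 14.1
position: [0.5195, -0.0481, 0.2573]
tcp_rot: [[0.986, -0.165, -0.003], [-0.165, -0.986, 0.001], [-0.004, -0.0, -1.0]]
force: [-0.3, -0.2, 0.6]
gripper_width: -0.0003
grip_force: 0.0
```

Run:
```python
from h import *
p,d=save("wrist","w5.png")
print(read_state()["t"],read_state()["position"])
```

```text
14.15 [ 0.51954608 -0.04808371  0.25742081]
```

View pics/w5.png

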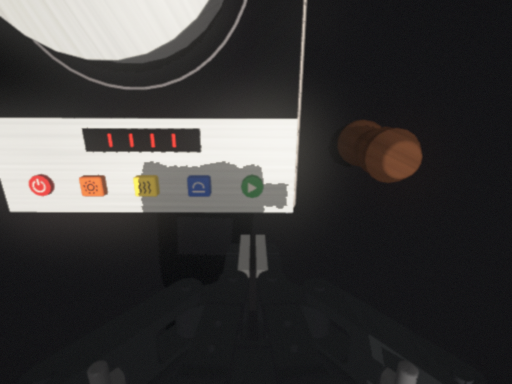

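Red at (40,185) is in, the other keys are up, and the hob and mill are in place.

```bash
python3 -c "
from cell import *
print(finish_job())"
```

```text
the job is handed in; nothing more can be done
None
```

I pressed the red power key in (it latched), then pressed and released the yellow simmer key and the green start key, all with about 6 N or less and no visible shift of the hob, and handed the job in at about 14 s; no verdict was returned.

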